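Find the organizer lid that rocks and snap it home

ROBOT

A 7-joint arm with a two-finger parallel gripper is mounted at the origin on the work surface. World frame = base frame: x ahead of the robot, y to its left, z up, the work surface at z = 0. Lengths are in m, angles in rad, forces in N, time in s.
With the tool pointing down it reaches from about 0.4 to 0.875 m from the base axis. Payload 19.3 kg.
Tool frame: the origin (TCP) lies between the finger pads; the fingertips stand 17 mm ahead of it and the grasp point (between the pads) lies 2 mm behind it (bot.finger_overhang is the distance from the TCP to the fingertips, in m); z points along the fingers, y is the line along which they close (so a half turn about z gives the same grasp; the last joint's range is limited). The gripper opens to 85 mm and grips with 20 to 120 N. Pads are 22 mm wide; open, the fingers measure 114 mm over their backs; the gripper's body (76 mm by 85 mm) begins 54 mm behind the grasp point. The pads swing forward as they close: fully open they stand 13 mm farther back than shut.
Start: joints at [1.231, 0.521, -0.036, 1.599, 0.021, 1.021, -0.113], TCP at [0.167, -0.602, 0.248] pointing down, gripper open.
Joint ranges: [-2.91, 2.91], [-0.3, 2.13], [-1.5, 1.42], [0.17, 2.43], [-1.26, 4.41], [0.16, 1.93], [-2.52, 2.52]. Speed limits (rad/s): [1.89, 1.89, 2.39, 2.39, 3.01, 3.01, 3.01].

INTERFACE

Orientations are given as [roll, pitch, yaw] about the fixed x, y, z axes, in that order (R = Rz(yaw) Ry(pitch) Rx(roll)).
In Python, from workcell import observe, grab_frame, bot gives the robot as it stands.
- The arm moves only by the shell command python3 -m crank 'ROWS' [FORCE]. ROWS is a JSON object of lists of equal length, an entry for each row: "linear": the shift along the world's x, y, z each as a share of 0.25 m, from -1 to 1, a list of three; "delta_rot": the turn, a rotation vector about the world's x, y, z each as a share of 30 degrees, from -1 to 1, a list of three; "fingers": the opening, from -1 (shut) to 1 (fully open). In form: {"linear": [[dx, dy, dz], ...], "delta_rot": [[rx, ry, rz], ...], "fingers": [fingers, ...]}. A call has 1 to 5 rows; each row is the pose to reach, as a shift and turn from the pose commanded when the call began; what a row does not reach only later rows make up. A row lasts 1/10 s, in which the tool goes at most 50 mm and 8.59 degrees, less where a joint would pass 70% of its speed; a pose out of reach is approached as far as the arm can. A call with a number of a shift or a turn outside -1 to 1 is refused whole. A call with a gripper value outside its range is refused whole. The fingers move at their own pace and stop on an object; FORCE is the grip in N (left out, the last holds). Time passes only in rows, so rows that repeat a pose let the fingers close. It gives the time, the measured TCP pose, the force, the opening and the grip force at its end, in the units of the state.
- observe(): the state, without advancing time (a new reading comes with each control period).
- grab_frame(name): name is "scene" or "top" or "wrist"; returns a dict with "image" (480x640x3 uint8, red, green, blue), "mtx" (3x3 intrinsics, pixels), "xyz" and "orientation" of the camera in the world. Camera axes: x right, y down, z forward; pixel columns grow to the right and rows downward; lengths in m; the calibration is good to about 2 mm. A picture is of the moment at which its call begins. There is no depth.
- bot.job_done(): hands the job in; it is judged then, once.
The state is a dict: "clock": time; "qpos": joint angles; "qd": joint speeds; "joint_efforts": joint torques, N m; "position": TCP position; "tool_rot": TCP orientation; "force": force on the tool from outside, world axes, zero at the start; "moment": the same for the moment, N m; "grip_width": finger opening in m; "finger_force": force on a finger pad.
Only numpy, scipy, OpenCV 4.12 (cv2) and the standard library are available. Lean on these libraries where they do the work, as an engineer would, in place of code of your own. Each camera call takes 0.05 s, during which the arm holds its last target. There are 200 camera calls.

TASK

One of the five white lids on the orange organizer tray is not snapped on and rocks on its catches. With closed fingers, press on one end of the lids in turn until you feel the one that rocks, then press that lid down at its middle until it is fully home, and move the hand clear. Only press: pull no lid up, and leave the other things on the bench where they are.

Things in the scene. Friction and masses are not known exactly. Their poses are not given: they have to be found in the camera images.
- lid_a: One of five identical white click-on lids (lid_a to lid_e, places differ every time), 84 mm (its x) x 60 mm (its y), on black cups in the tray. Origin: middle of the underside of its top plate, 50 mm above the tray's underside when home; z up, x along its length. The top face, to be pressed, is 4 mm above the origin. A 25 mm grey ring marks its middle, three ribs 30 to 37 mm from the middle mark each end.
- lid_b: As lid_a. A lid that is home does not give. The one that has not snapped on stands level but about 4 mm too high, on two catches at the middle of its long sides.
- lid_c: As lid_a. Under a light press (1 to 2 N) near one end, that end of a loose lid goes down about 4 mm onto the cup's rim, where it stops firmly, and the other end comes up: a tilt of about 0.1 rad about its y. Let go, it swings back level.
- lid_d: As lid_a. Pressed near its middle with more than about 8 N a loose lid goes down over its catches onto the rim and stays down. Pressing one end does not do that.
- lid_e: As lid_a.
- tray: Orange plastic organizer tray, 206 mm (its x) x 226 mm (its y), 34 mm high, fixed on plywood offcuts that raise it 14 to 34 mm off the bench and stick out up to 25 mm. Origin: middle of its underside; z up. Holds six black cups in two rows of three, centres at x = -48 and +48 mm, y = -70, 0 and +70 mm; rims 50 mm above the origin; five lidded, one open. The lids' axes are parallel to the tray's. Nothing of it rises above the lids.
- hinge: Stainless steel butt hinge, 76 x 59 mm, 8 mm high, lying open on the bench beside the tray. Origin: underside, about the middle. Loose; to be left alone.
- mallet: Black rubber-tipped mallet lying on the bench at the left, head 116 mm across and 62 mm high, handle 250 mm towards the robot. Origin: underside, under the head. Loose; to be left alone.
- fuse_holder: White ceramic fuse holder, 58 x 24 x 27 mm, lying inside the one open cup, below its rim. Origin: underside, about the middle. Loose; to be left alone.
- bracket: Cast aluminium angle bracket, 70 x 60 mm foot, 85 mm high, standing on the bench against the side of the blue vise at the right. Origin: underside, about the middle. Loose; to be left alone.
- screwdriver: Screwdriver with red handle, 190 mm long, lying on the bench beside the tray. Origin: underside, about the middle. Loose; to be left alone.
- tape_measure: Yellow tape measure, 72 x 36 mm, 71 mm high, standing on the bench at the right. Origin: underside, about the middle. Loose; to be left alone.
- jar: Amber jar, 68 mm across, 92 mm high, standing at the back left. Origin: underside, about the middle. Loose; to be left alone.

How it is judged:
By the outcome, as a careful person would: the job done as asked, in the order asked, and still so for the second after the job is handed in, with the robot touching nothing.
It also fails if it takes over 45 s, if anything falls off the work surface, if the arm or the gripper's body presses on something with over 40 N, if the wrist force passes 120 N, or if a joint passes its speed limit or range.

## Working session

There is one attempt and no reset: what is moved stays moved. The work goes in short steps, Python scripts to look and compute and a shell command to move; the robot and the scene stay as the last step left them, time stands still between calls to the robot, and variables do not carry over. Pictures are saved under pics/ and viewed, at most 10 in all, crops included, and the job is handed in when it is done.

```bash
mkdir -p pics; ls
python3 - <<'E'
from workcell import observe, grab_frame, bot
import cv2
for n in ("top","scene"):
    f=grab_frame(n); cv2.imwrite(f"pics/{n}0.png",f["image"][...,::-1]); print(n,f["mtx"],f["xyz"],f["orientation"])
s=observe(); print(s["clock"],s["position"],s["tool_rot"],s["force"],bot.finger_overhang)
E
```

```text
pics
top [[443.27816092   0.         321.18123562]
 [  0.         443.27816092 235.95658758]
 [  0.           0.           1.        ]] [0.33892208 0.02064077 1.09583633] [-2.94601646  0.00422429 -1.5475739 ]
scene [[525.63808257   0.         321.99877544]
 [  0.         525.63808257 231.45548854]
 [  0.           0.           1.        ]] [ 0.90241413 -0.74024597  0.85298067] [-2.29872251e+00  2.16468120e-03  4.45635674e-01]
0.1 [ 0.16645692 -0.60213198  0.24779962] [-3.14059097e+00  8.65919826e-05  2.69750037e-01] [0.68330663 0.32172866 0.15555161] 0.017
```

View pics/top0.png

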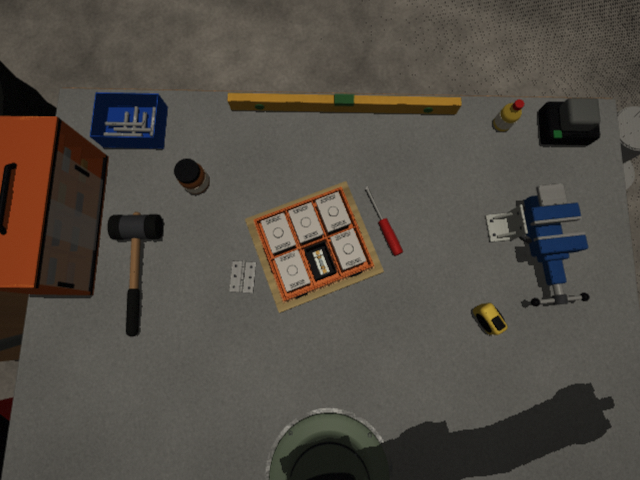

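View pics/scene0.png

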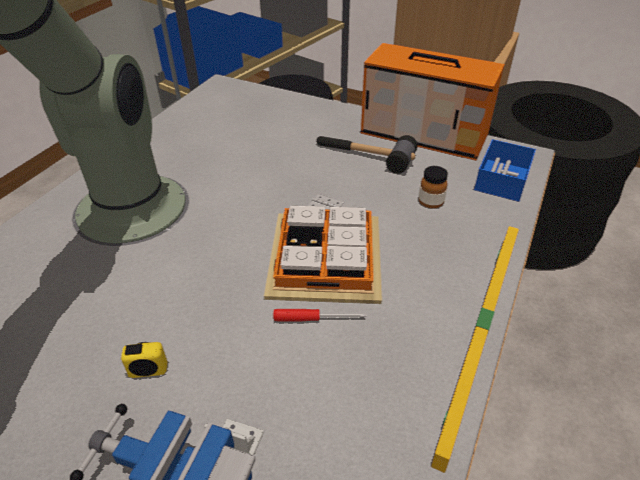

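The top view shows the tray at about (315,247). The lids are near (278,233), (305,222), (333,212), (348,249) and (292,270), and the open cup is at (320,260). In the scene view the lids are near (306,213), (348,214), (347,235), (347,255) and (302,257). Next I'll triangulate the lids by white mask in both views.

```bash
cat > h.py <<'E'
import numpy as np, cv2
from scipy.spatial.transform import Rotation as R
from workcell import observe, grab_frame, bot
def ray(f,uv):
    d=np.linalg.inv(f["mtx"])@np.array([*uv,1.]); return np.array(f["xyz"]),R.from_euler("xyz",f["orientation"]).as_matrix()@d
def onplane(f,uv,z):
    o,d=ray(f,uv); return o+d*(z-o[2])/d[2]
def tri(rays):
    A=0;b=0
    for o,d in rays:
        d=d/np.linalg.norm(d);P=np.eye(3)-np.outer(d,d);A=A+P;b=b+P@o
    return np.linalg.solve(A,b)
def lids(f,box,thr,k=5,amin=150,amax=3000):
    x0,y0,x1,y1=box; im=f["image"][y0:y1,x0:x1]; hsv=cv2.cvtColor(im,cv2.COLOR_RGB2HSV)
    m=((hsv[...,1]<60)&(hsv[...,2]>thr)).astype(np.uint8)
    cs,_=cv2.findContours(m,cv2.RETR_EXTERNAL,cv2.CHAIN_APPROX_NONE)
    out=[]
    for c in cs:
        if amin<cv2.contourArea(c)<amax:
            r=cv2.minAreaRect(c); out.append((np.array(r[0])+[x0,y0],r[1],r[2],cv2.boxPoints(r)+[x0,y0]))
    return out
E
python3 - <<'E'
from h import *
for n,b in (("top",(248,180,385,312)),("scene",(262,195,385,305))):
    f=grab_frame(n)
    print(n)
    for c,s,a,_ in lids(f,b,140): print(c.round(1),np.round(s,1),round(a,1))
    x0,y0,x1,y1=b; im=cv2.resize(f["image"][y0:y1,x0:x1,::-1],None,fx=4.5,fy=4.5,interpolation=cv2.INTER_CUBIC)
    cv2.imwrite(f"pics/{n}1.png",im)
E
```

```text
top
[291.8 270. ] [34.6 24.8] 69.1
[347.8 248.4] [34.4 24.3] 68.2
[277.9 232.5] [32.7 24.2] 69.4
[305.5 222. ] [32.9 24.1] 68.7
[332.9 211. ] [32.7 24. ] 68.2
scene
```

View pics/scene1.png

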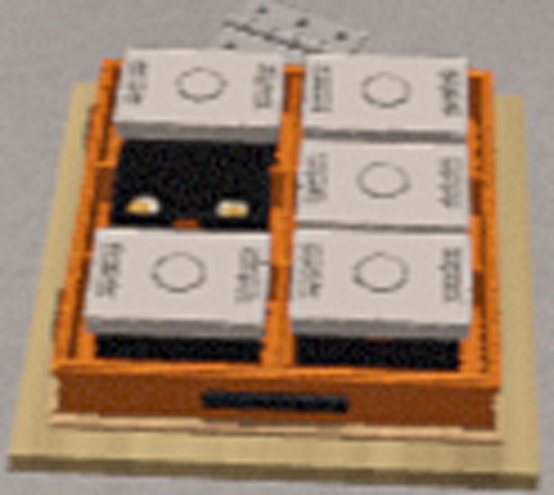

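The enlarged scene crop shows all five rings clearly. In full-image pixels they are at (306.7,213.7), (301.8,255.4), (347.8,215.2), (347.1,235.2) and (346.7,255.7). The open cup with the fuse holder lies between the first two.

Run:
```python
from h import *
ft,fs=grab_frame("top"),grab_frame("scene")
T=[(291.8,270),(347.8,248.4),(277.9,232.5),(305.5,222),(332.9,211)]
S=[(306.7,213.7),(301.8,255.4),(347.8,215.2),(347.1,235.2),(346.7,255.7)]
P=[tri([ray(ft,t),ray(fs,s)]) for t,s in zip(T,S)]
print(np.round(P,4))
zm=np.mean([p[2] for p in P]); Q=np.array([onplane(ft,t,zm)[:2] for t in T]); print(zm,Q.round(4))
# fit tray: layout
for sgn in (1,):
    L=np.array([(-48,70),(-48,-70),(48,70),(48,0),(48,-70)])/1e3
    A=L-L.mean(0);B=Q-Q.mean(0);th=np.arctan2((A[:,0]*B[:,1]-A[:,1]*B[:,0]).sum(),(A*B).sum())
    M=np.array([[np.cos(th),-np.sin(th)],[np.sin(th),np.cos(th)]]);c=Q.mean(0)-M@L.mean(0)
    print("yaw",th,"centre",c,"res mm",((Q-(L@M.T+c))*1e3).round(1).tolist())
s=observe();print(s["position"],s["tool_rot"],s["clock"])
```

```text
[[ 0.4606  0.0966  0.0659]
 [ 0.5145 -0.0333  0.0669]
 [ 0.5494  0.133   0.0656]
 [ 0.5761  0.0681  0.0662]
 [ 0.6033  0.0033  0.0709]]
0.0671146598108291 [[ 0.4602  0.0963]
 [ 0.5141 -0.0336]
 [ 0.5486  0.1325]
 [ 0.5756  0.0678]
 [ 0.604   0.0031]]
yaw 0.39553230553038166 centre [0.53165225 0.04953332] res mm [[-0.2, 0.7], [-0.2, -0.0], [-0.4, -0.1], [-0.3, -0.2], [1.1, -0.3]]
[ 0.16655221 -0.60231577  0.24812897] [-3.14128017e+00  1.73190411e-07  2.69774759e-01] 0.3
```

Triangulated lid tops sit at z ≈ 0.066, with the last at 0.071, which hints that it is the high one. The layout fits the tray to about 1 mm, with yaw 0.396. I'll move above the inner end of that lid, fingers shut.

```bash
python3 -m crank '{"linear":[[0.3,0.9,0],[0.3,0.9,0],[0.3,0.9,0],[0.3,0.9,0],[0.3,0.9,0]],"delta_rot":[[0,0,0.24],[0,0,0.24],[0,0,0.24],[0,0,0.24],[0,0,0.24]],"fingers":[-1,-1,-1,-1,-1]}' 20
python3 -m crank '{"linear":[[0.6,0.75,-0.1],[0.6,0.75,-0.1],[0.6,0.75,-0.1],[0.6,0.75,-0.1],[0.6,0.75,-0.1]],"delta_rot":[[0,0,0],[0,0,0],[0,0,0],[0,0,0],[0,0,0]],"fingers":[-1,-1,-1,-1,-1]}'
```

```text
clock: 0.8
position: [0.2421, -0.3748, 0.2484]
tool_rot: [3.142, -0.0, 0.397]
force: [0.9, 0.0, 0.5]
grip_width: 0.0124
finger_force: 0.0
clock: 1.3
position: [0.3929, -0.1876, 0.2233]
tool_rot: [3.141, -0.001, 0.396]
force: [1.0, -1.7, 0.6]
grip_width: 0.0
finger_force: 0.0
```

```bash
python3 -m crank '{"linear":[[0.724,0.716,0],[0.724,0.716,0],[0.724,0.716,0],[0.724,0.716,-0.1],[0.724,0.716,-0.2]],"delta_rot":[[0,0,0],[0,0,0],[0,0,0],[0,0,0],[0,0,0]],"fingers":[-1,-1,-1,-1,-1]}'
python3 -m crank '{"linear":[[0,0,-0.1],[0,0,-0.1],[0,0,-0.1]],"delta_rot":[[0,0,0],[0,0,0],[0,0,0]],"fingers":[-1,-1,-1]}'
python3 - <<'E'
from h import *
s=observe();print(s["clock"],np.round(s["position"],4),np.round(s["force"],2))
f=grab_frame("wrist");cv2.imwrite("pics/w0.png",f["image"][...,::-1])
f=grab_frame("scene");cv2.imwrite("pics/s2.png",cv2.resize(f["image"][120:320,230:430,::-1],None,fx=3,fy=3,interpolation=cv2.INTER_CUBIC))
E
```

```text
clock: 1.8
position: [0.5648, -0.019, 0.1846]
tool_rot: [3.14, -0.004, 0.396]
force: [1.0, -1.8, -0.0]
grip_width: -0.0001
finger_force: 0.0
clock: 2.1
position: [0.5617, -0.0218, 0.1588]
tool_rot: [-3.142, 0.001, 0.395]
force: [0.7, -0.3, 0.0]
grip_width: -0.0003
finger_force: 0.0
2.1 [ 0.5617 -0.0218  0.1588] [ 0.72 -0.25  0.  ]
```

View pics/w0.png

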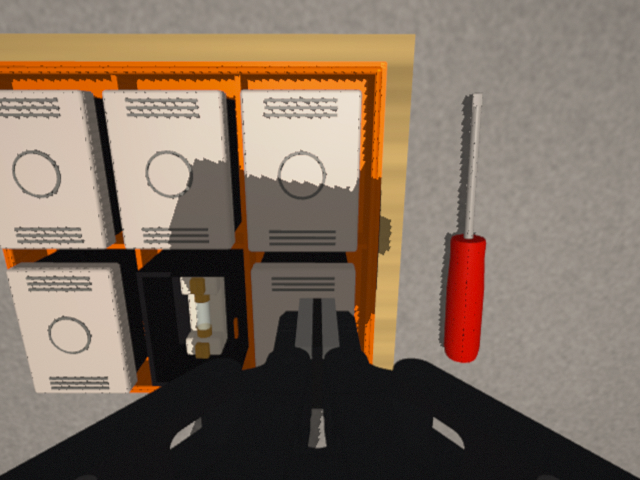

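View pics/s2.png

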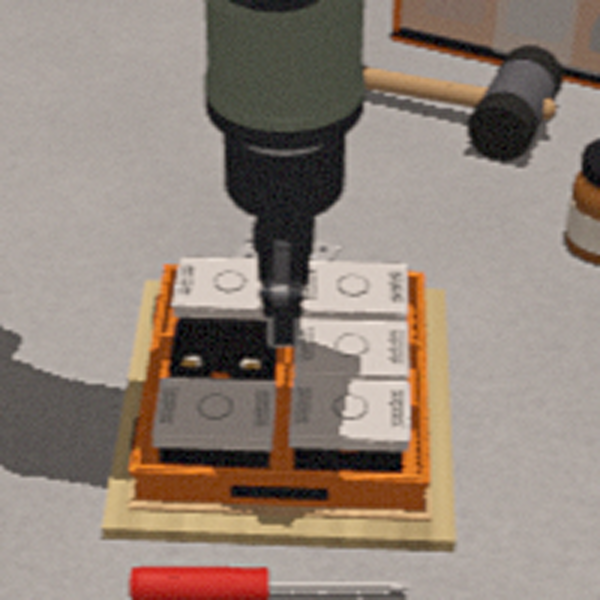

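The wrist view shows the far-row rings at (37,174), (169,174) and (302,175), the near-left ring at (70,335), and the fingers over the gap by the near lid. I'll check the lid position with the wrist camera.

Run:
```python
from h import *
f=grab_frame("wrist");print(f["xyz"])
P=[onplane(f,uv,.068) for uv in((37,174),(169,174),(302,175),(70,335))];print(np.round(P,4))
s=observe();print(np.round(s["position"],4))
c=np.array([.5317,.0495]);e=np.array([np.cos(.3955),np.sin(.3955)]);n=np.array([-e[1],e[0]])
L=dict(A=(-48,70),B=(-48,-70),C=(48,70),D=(48,0),E=(48,-70))
for k,(x,y) in L.items():
    m=c+e*x/1e3+n*y/1e3; print(k,"mid",m.round(4),"in",(m-e*.031*np.sign(x)).round(4),"out",(m+e*.031*np.sign(x)).round(4))
```

```text
[0.63273203 0.00855301 0.2852161 ]
[[0.5482 0.1348 0.068 ]
 [0.5752 0.0698 0.068 ]
 [0.6018 0.0041 0.068 ]
 [0.4588 0.0976 0.068 ]]
[ 0.5624 -0.0221  0.1599]
A mid [0.4604 0.0956] in [0.489  0.1075] out [0.4318 0.0837]
B mid [ 0.5144 -0.0336] in [ 0.543  -0.0216] out [ 0.4858 -0.0455]
C mid [0.549  0.1326] in [0.5204 0.1206] out [0.5776 0.1445]
D mid [0.576 0.068] in [0.5474 0.056 ] out [0.6046 0.0799]
E mid [0.603  0.0034] in [ 0.5744 -0.0085] out [0.6316 0.0153]
```

Both cameras agree to 2 mm. I'll descend over the inner end of E and stop 1 cm short.

```bash
python3 -m crank '{"linear":[[0.048,0.056,-0.15],[0.048,0.056,-0.24],[0.048,0.056,-0.24],[0.048,0.056,-0.24],[0.048,0.056,-0.24]],"delta_rot":[[0,0,0],[0,0,0],[0,0,0],[0,0,0],[0,0,0]],"fingers":[-1,-1,-1,-1,-1]}'
python3 -m crank '{"linear":[[0,0,-0.008],[0,0,-0.016],[0,0,-0.016]],"delta_rot":[[0,0,0],[0,0,0],[0,0,0]],"fingers":[-1,-1,-1]}'
```

```text
clock: 2.75
position: [0.5748, -0.0078, 0.1002]
tool_rot: [3.141, -0.002, 0.395]
force: [0.1, 0.5, -0.7]
grip_width: -0.0003
finger_force: 0.0
clock: 3.05
position: [0.5741, -0.0074, 0.0945]
tool_rot: [3.141, -0.0, 0.395]
force: [-0.4, -0.3, 0.1]
grip_width: 0.0002
finger_force: 0.0
```

```bash
for i in 1 ; do python3 -m crank '{"linear":[[0,0,-0.008],[0,0,-0.016],[0,0,-0.016]],"delta_rot":[[0,0,0],[0,0,0],[0,0,0]],"fingers":[-1,-1,-1]}'|grep -E "pos|force:"; done
python3 -m crank '{"linear":[[0,0,-0.004],[0,0,-0.006],[0,0,-0.006]],"delta_rot":[[0,0,0],[0,0,0],[0,0,0]],"fingers":[-1,-1,-1]}'|grep -E "pos|force:"
```

```text
position: [0.574, -0.0073, 0.0901]
force: [0.3, -1.1, 0.2]
finger_force: 0.2
position: [0.5741, -0.0072, 0.0888]
force: [0.1, -0.1, 0.2]
finger_force: 0.4
```

```bash
python3 -m crank '{"linear":[[0,0,-0.003],[0,0,-0.004],[0,0,-0.004]],"delta_rot":[[0,0,0],[0,0,0],[0,0,0]],"fingers":[-1,-1,-1]}'|grep -E "pos|force:"
```

```text
position: [0.5741, -0.0072, 0.0879]
force: [-0.0, -0.9, 3.8]
finger_force: 1.6
```

```bash
python3 -m crank '{"linear":[[0,0,-0.003],[0,0,-0.004],[0,0,-0.004]],"delta_rot":[[0,0,0],[0,0,0],[0,0,0]],"fingers":[-1,-1,-1]}'|grep -E "pos|force:"
```

```text
position: [0.5742, -0.0073, 0.0874]
force: [-4.2, -1.1, 12.2]
finger_force: 6.4
```

E gave firmly at once: 12 N within about 1 mm and no travel. So it is home, with its top at z ≈ 0.071, which puts contact at TCP ≈ 0.088. Next is D's inner end.

```bash
python3 -m crank '{"linear":[[0,0,0.1],[-0.054,0.128,0.1],[-0.108,0.255,0.1],[-0.108,0.255,0.05],[-0.108,0.255,0.04]],"delta_rot":[[0,0,0],[0,0,0],[0,0,0],[0,0,0],[0,0,0]],"fingers":[-1,-1,-1,-1,-1]}'
python3 -m crank '{"linear":[[0,0,0],[0,0,0],[0,0,-0.008]],"delta_rot":[[0,0,0],[0,0,0],[0,0,0]],"fingers":[-1,-1,-1]}'
python3 - <<'E'
from h import *
f=grab_frame("scene");np.save("s_D0.npy",f["image"])
E
```

```text
clock: 4.75
position: [0.5466, 0.057, 0.096]
tool_rot: [-3.141, 0.001, 0.397]
force: [0.1, -0.6, 0.6]
grip_width: -0.0001
finger_force: 0.0
clock: 5.05
position: [0.5476, 0.0558, 0.0952]
tool_rot: [3.141, -0.001, 0.394]
force: [0.6, 0.4, 0.2]
grip_width: -0.0002
finger_force: 0.0
```

```bash
python3 -m crank '{"linear":[[0,0,-0.008],[0,0,-0.012],[0,0,-0.012]],"delta_rot":[[0,0,0],[0,0,0],[0,0,0]],"fingers":[-1,-1,-1]}'|grep -E "pos|force:"
python3 -m crank '{"linear":[[0,0,-0.006],[0,0,-0.008],[0,0,-0.008]],"delta_rot":[[0,0,0],[0,0,0],[0,0,0]],"fingers":[-1,-1,-1]}'|grep -E "pos|force:"
python3 -m crank '{"linear":[[0,0,-0.003],[0,0,-0.004],[0,0,-0.004]],"delta_rot":[[0,0,0],[0,0,0],[0,0,0]],"fingers":[-1,-1,-1]}'|grep -E "pos|force:"
```

```text
position: [0.547, 0.0565, 0.0917]
force: [0.3, -0.5, -0.4]
finger_force: 0.0
position: [0.547, 0.0566, 0.0898]
force: [0.4, 0.4, -0.4]
finger_force: 0.0
position: [0.5471, 0.0565, 0.0888]
force: [0.8, -0.7, -0.1]
finger_force: 0.0
```

```bash
python3 -m crank '{"linear":[[0,0,-0.003],[0,0,-0.004],[0,0,-0.004]],"delta_rot":[[0,0,0],[0,0,0],[0,0,0]],"fingers":[-1,-1,-1]}'|grep -E "pos|force:"; python3 -c '
from h import *
np.save("s_D1.npy",grab_frame("scene")["image"])'
```

```text
position: [0.5471, 0.0565, 0.0879]
force: [-0.3, 0.0, 1.1]
finger_force: 0.4
```

```bash
python3 -m crank '{"linear":[[0,0,-0.003],[0,0,-0.004],[0,0,-0.004]],"delta_rot":[[0,0,0],[0,0,0],[0,0,0]],"fingers":[-1,-1,-1]}'|grep -E "pos|force:"; python3 -c '
from h import *
np.save("s_D1.npy",grab_frame("scene")["image"])'
```

```text
position: [0.5472, 0.0566, 0.087]
force: [-0.5, 1.1, 5.4]
finger_force: 2.6
```

D is firm too, but E had slight finger readings before bottoming, about 0.5 mm higher, so that is ambiguous. I'll compare the far-end patches in the images for D and re-press E with images as well.

```bash
cat >> h.py <<'E'
def shifts(a,b):
    a,b=[cv2.cvtColor(i,cv2.COLOR_RGB2GRAY).astype(np.float32) for i in (a,b)]
    for k,(x,y) in dict(C=(364,215),D=(364,235),E=(365,256)).items():
        s=np.s_[y-9:y+10,x-8:x+10]; print(k,np.round(cv2.phaseCorrelate(a[s],b[s],cv2.createHanningWindow((18,19),cv2.CV_32F)),2) if 0 else cv2.findTransformECC(a[s],b[s],np.eye(2,3,dtype=np.float32),cv2.MOTION_TRANSLATION)[1][:,2].round(2))
E
python3 -c '
from h import *
shifts(np.load("s_D0.npy"),np.load("s_D1.npy"))'
python3 -m crank '{"linear":[[0,0,0.1],[0.054,-0.128,0.1],[0.108,-0.255,0.1],[0.108,-0.255,0.05],[0.108,-0.255,0.04]],"delta_rot":[[0,0,0],[0,0,0],[0,0,0],[0,0,0],[0,0,0]],"fingers":[-1,-1,-1,-1,-1]}'|grep -E "pos|force:"
python3 -m crank '{"linear":[[0,0,0],[0,0,0],[0,0,0]],"delta_rot":[[0,0,0],[0,0,0],[0,0,0]],"fingers":[-1,-1,-1]}'
python3 - <<'E'
from h import *
f=grab_frame("scene");np.save("s_E0.npy",f["image"])
E
```

```text
C [-0.02 -0.01]
D [-0.02 -0.24]
E [-0.01 -0.  ]
position: [0.5735, -0.0079, 0.0957]
force: [-1.4, -0.3, 0.0]
finger_force: 0.0
clock: 7.5
position: [0.5741, -0.0065, 0.0972]
tool_rot: [-3.142, -0.0, 0.397]
force: [-0.3, 0.7, 0.1]
grip_width: -0.0
finger_force: 0.0
```

```bash
python3 -m crank '{"linear":[[0,0,-0.01],[0,0,-0.016],[0,0,-0.016]],"delta_rot":[[0,0,0],[0,0,0],[0,0,0]],"fingers":[-1,-1,-1]}'|grep -E "pos|force:"
python3 -m crank '{"linear":[[0,0,-0.005],[0,0,-0.008],[0,0,-0.008]],"delta_rot":[[0,0,0],[0,0,0],[0,0,0]],"fingers":[-1,-1,-1]}'|grep -E "pos|force:"
python3 -m crank '{"linear":[[0,0,-0.005],[0,0,-0.008],[0,0,-0.008]],"delta_rot":[[0,0,0],[0,0,0],[0,0,0]],"fingers":[-1,-1,-1]}'|grep -E "pos|force:"
python3 -m crank '{"linear":[[0,0,-0.003],[0,0,-0.005],[0,0,-0.005]],"delta_rot":[[0,0,0],[0,0,0],[0,0,0]],"fingers":[-1,-1,-1]}'|grep -E "pos|force:"
python3 - <<'E'
from h import *
f=grab_frame("scene");np.save("s_E1.npy",f["image"])
shifts(np.load("s_E0.npy"),f["image"])
x=np.vstack([cv2.resize(i[200:275,285:385,::-1],None,fx=4,fy=4,interpolation=cv2.INTER_CUBIC) for i in (np.load("s_E0.npy"),f["image"])]);cv2.imwrite("pics/E01.png",x)
E
```

```text
position: [0.574, -0.0072, 0.0926]
force: [-0.0, 0.3, -0.5]
finger_force: 0.0
position: [0.574, -0.0072, 0.0908]
force: [-0.2, 0.2, 0.1]
finger_force: 0.2
position: [0.5741, -0.0073, 0.0888]
force: [-0.2, 0.5, 1.2]
finger_force: 0.4
position: [0.5742, -0.0072, 0.0878]
force: [-1.9, -0.7, 5.1]
finger_force: 2.4
C [0.01 0.  ]
D [-0.04  0.05]
E [-0.1  -0.84]
```

View pics/E01.png

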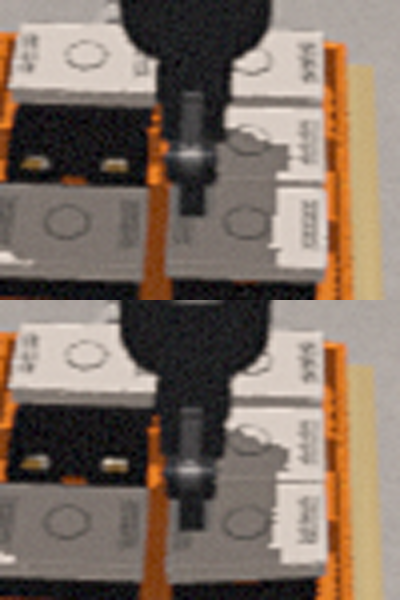

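In the pressed (lower) view, E's right end is visibly higher: its lower-right corner went from about row 281 to 270 in the crop, while its left end dropped. C and D did not move. Finger contact also began about 3 mm higher than on D. So E is the lid that rocks, and my first reading of it was wrong. I'll lift, confirm it swings back, and move over its middle.

```bash
python3 -m crank '{"linear":[[0,0,0.06],[0,0,0.06],[0.116,0.043,0.06],[0.116,0.043,0.06],[0.116,0.043,0.05]],"delta_rot":[[0,0,0],[0,0,0],[0,0,0],[0,0,0],[0,0,0]],"fingers":[-1,-1,-1,-1,-1]}'|grep -E "pos|force:"
python3 -m crank '{"linear":[[0,0,-0.01],[0,0,-0.02],[0,0,-0.02]],"delta_rot":[[0,0,0],[0,0,0],[0,0,0]],"fingers":[-1,-1,-1]}'|grep -E "pos|force:"
python3 - <<'E'
from h import *
f=grab_frame("scene")
shifts(np.load("s_E0.npy"),f["image"])
E
```

```text
position: [0.6034, 0.0037, 0.1004]
force: [-0.3, -0.3, 0.5]
finger_force: 0.0
position: [0.6026, 0.0032, 0.0947]
force: [-0.4, -0.0, 0.2]
finger_force: 0.0Traceback (most recent call last):
  File "<stdin>", line 3, in <module>
  File "h.py", line 25, in shifts
    s=np.s_[y-9:y+10,x-8:x+10]; print(k,np.round(cv2.phaseCorrelate(a[s],b[s],cv2.createHanningWindow((18,19),cv2.CV_32F)),2) if 0 else cv2.findTransformECC(a[s],b[s],np.eye(2,3,dtype=np.float32),cv2.MOTION_TRANSLATION)[1][:,2].round(2))
                                                                                                                                        ~~~~~~~~~~~~~~~~~~~~^^^^^^^^^^^^^^^^^^^^^^^^^^^^^^^^^^^^^^^^^^^^^^^^^^^^^^^^^^^^^^^
cv2.error: OpenCV(4.12.0) /io/opencv/modules/video/src/ecc.cpp:589: error: (-7:Iterations do not converge) The algorithm stopped before its convergence. The correlation is going to be minimized. Images may be uncorrelated or non-overlapped in function 'findTransformECC'
```

```bash
python3 -m crank '{"linear":[[0,0,-0.004],[0,0,-0.008],[0,0,-0.008]],"delta_rot":[[0,0,0],[0,0,0],[0,0,0]],"fingers":[-1,-1,-1]}'|grep -E "pos|force:"
python3 -m crank '{"linear":[[0,0,-0.003],[0,0,-0.004],[0,0,-0.004]],"delta_rot":[[0,0,0],[0,0,0],[0,0,0]],"fingers":[-1,-1,-1]}'|grep -E "pos|force:"
```

```text
position: [0.603, 0.0035, 0.093]
force: [0.2, 0.0, -0.2]
finger_force: 0.0
position: [0.6031, 0.0035, 0.0921]
force: [-0.1, 0.9, 0.3]
finger_force: 0.0
```

The patch comparison failed because the hand now covers that patch. Contact height at the middle will show whether E swung back: about 0.092 means level and high.

```bash
python3 -m crank '{"linear":[[0,0,-0.003],[0,0,-0.006],[0,0,-0.006]],"delta_rot":[[0,0,0],[0,0,0],[0,0,0]],"fingers":[-1,-1,-1]}'|grep -E "pos|force:"
python3 -m crank '{"linear":[[0,0,-0.003],[0,0,-0.004],[0,0,-0.004]],"delta_rot":[[0,0,0],[0,0,0],[0,0,0]],"fingers":[-1,-1,-1]}'|grep -E "pos|force:"
```

```text
position: [0.6031, 0.0035, 0.0906]
force: [-0.3, 0.2, -0.5]
finger_force: 0.0
position: [0.6032, 0.0036, 0.0899]
force: [-1.8, 0.2, 4.7]
finger_force: 2.5
```

```bash
python3 -m crank '{"linear":[[0,0,-0.003],[0,0,-0.004],[0,0,-0.004]],"delta_rot":[[0,0,0],[0,0,0],[0,0,0]],"fingers":[-1,-1,-1]}'|grep -E "pos|force:"
```

```text
position: [0.6032, 0.0035, 0.0889]
force: [-1.3, -1.3, 5.8]
finger_force: 2.8
```

```bash
for i in 1; do python3 -m crank '{"linear":[[0,0,-0.004],[0,0,-0.008],[0,0,-0.008]],"delta_rot":[[0,0,0],[0,0,0],[0,0,0]],"fingers":[-1,-1,-1]}'|grep -E "pos|force:"; done
```

```text
position: [0.6031, 0.0036, 0.0868]
force: [-0.8, 0.1, 4.0]
finger_force: 2.0
```

```bash
python3 -m crank '{"linear":[[0,0,-0.003],[0,0,-0.006],[0,0,-0.006]],"delta_rot":[[0,0,0],[0,0,0],[0,0,0]],"fingers":[-1,-1,-1]}'|grep -E "pos|force:"
```

```text
position: [0.6032, 0.0035, 0.0861]
force: [-6.4, -0.7, 19.4]
finger_force: 9.6
```

E gave way from 0.0904 to about 0.0865, then stopped firmly at 19 N. I'll push slightly more, then lift clear and check.

```bash
python3 -m crank '{"linear":[[0,0,-0.003],[0,0,-0.004],[0,0,-0.004]],"delta_rot":[[0,0,0],[0,0,0],[0,0,0]],"fingers":[-1,-1,-1]}'|grep -E "pos|force:"
python3 -m crank '{"linear":[[0,0,0.04],[0,0,0.2],[0,0,0.4],[0,0,0.6],[-0.2,-0.4,0.6]],"delta_rot":[[0,0,0],[0,0,0],[0,0,0],[0,0,0],[0,0,0]],"fingers":[-1,-1,-1,-1,-1]}'|grep -E "pos|force:"
python3 -m crank '{"linear":[[-0.5,-0.8,0],[-0.5,-0.8,0],[-0.5,-0.8,0],[-0.5,-0.8,0],[-0.5,-0.8,0]],"delta_rot":[[0,0,0],[0,0,0],[0,0,0],[0,0,0],[0,0,0]],"fingers":[-1,-1,-1,-1,-1]}'|grep -E "pos|force:|clock"
python3 - <<'E'
from h import *
f=grab_frame("scene");cv2.imwrite("pics/s9.png",cv2.resize(f["image"][190:310,260:390,::-1],None,fx=4.5,fy=4.5,interpolation=cv2.INTER_CUBIC))
E
```

```text
position: [0.6033, 0.0035, 0.0859]
force: [-11.6, -1.2, 35.2]
finger_force: 17.2
position: [0.5848, -0.0358, 0.2404]
force: [0.9, -0.8, -1.8]
finger_force: 0.0
clock: 13.05
position: [0.4536, -0.2439, 0.2343]
force: [1.1, 0.3, 1.1]
finger_force: 0.0
```

View pics/s9.png

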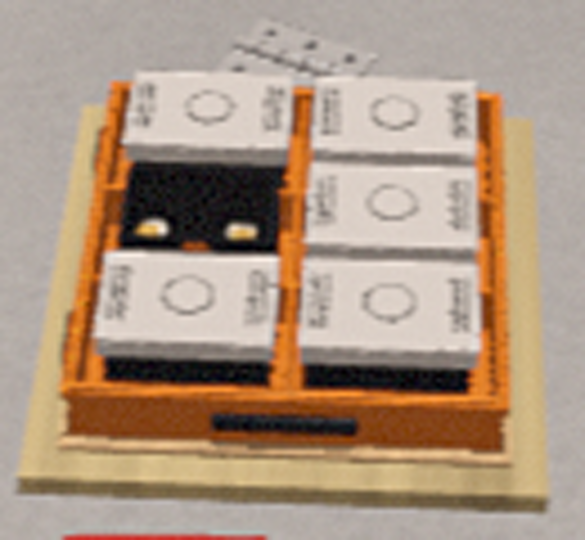

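The ring on E moved from row 255.7 to 257.1, which matches a drop of about 4 mm. It lies level, matching B next to it, and the other lids are unchanged. The hand is clear, so I'm handing in.

```bash
python3 -m crank '{"linear":[[0,0,0],[0,0,0]],"delta_rot":[[0,0,0],[0,0,0]],"fingers":[-1,-1]}'|grep -E "clock|pos"; python3 -c '
from workcell import bot
print(bot.job_done())'
```

```text
clock: 13.3
position: [0.4561, -0.2408, 0.2343]
the job is handed in; nothing more can be done
None
```

I found the rocking lid, in the far row at the screwdriver end, and pressed it down at its middle: it dropped about 4 mm, stopped firmly at up to 35 N, and I handed in at 13.3 s with the hand clear; I end-pressed only that lid (twice, misreading it as home at first) and its neighbour, not the other three.

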